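# Brace and open the snap-button jar

## Robot

A 7-joint arm with a two-finger parallel gripper is mounted at the origin on the work surface. World frame = base frame: x ahead of the robot, y to its left, z up, the work surface at z = 0. Lengths are in m, angles in rad, forces in N, time in s.
With the tool pointing down it reaches from about 0.425 to 0.925 m from the base axis. Payload 6.8 kg.
Tool frame: the origin (TCP) lies at the very end of the fingers, on their centre line; the grasp point (between the pads) lies 19 mm behind it; z points along the fingers, y is the line along which they close (so a half turn about z gives the same grasp; the last joint's range is limited). The gripper opens to 85 mm and grips with 20 to 120 N. Pads are 22 mm wide; open, the fingers measure 114 mm over their backs; the gripper's body (76 mm by 85 mm) begins 54 mm behind the grasp point. The pads swing forward as they close: fully open they stand 13 mm farther back than shut.
Start: joints at [-1.214, 0.477, 0.022, 1.555, -0.011, 1.109, -0.083], TCP at [0.303, 0.603, 0.199] pointing down, gripper open.
Joint ranges: [-2.96, 2.96], [-0.34, 2.1], [-1.41, 1.46], [0.24, 2.44], [-1.37, 4.51], [0.17, 1.92], [-2.96, 2.96]. Speed limits (rad/s): [2.39, 2.39, 3.14, 3.14, 3.14, 3.14, 3.14].

## Interface

Orientations are given as a unit quaternion [w, x, y, z].
In Python, from station import telemetry, viewer, job, search_frame, cut_out gives the robot as it stands. The module is installed in compiled form; this text tells all that it offers.
- The arm moves only by the shell command python3 -m crank 'ROWS' [FORCE]. ROWS is JSON, a list of rows, each an object with "delta_rot": the turn, a rotation vector about the tool's x, y, z in degrees, a list of three; "xyz": the shift along the tool's x, y, z in m, a list of three; "fingers": the gripper command: -1 is fully open, 1 is shut, values between are in proportion. In form: [{"delta_rot": [ax, ay, az], "xyz": [dx, dy, dz], "fingers": fingers}, ...]. A call has 1 to 10 rows; each row is the pose to reach, as a shift and turn from the pose commanded when the call began, along the tool's axes at that moment; what a row does not reach only later rows make up. A row lasts 1/10 s, in which the tool goes at most 50 mm and 8.59 degrees, less where a joint would pass 70% of its speed; a pose out of reach is approached as far as the arm can. A call with a gripper value outside its range is refused whole. The fingers move at their own pace and stop on an object; FORCE is the grip in N (left out, the last holds). Time passes only in rows, so rows that repeat a pose let the fingers close. It gives the time, the measured TCP pose, the force, the opening and the grip force at its end, in the units of the state.
- telemetry.get_obs(): the state, without advancing time (a new reading comes with each control period).
- viewer.read_camera(name): name is "scene" or "side" or "wrist"; returns a dict with "img" (480x640x3 uint8, red, green, blue), "fx", "fy", "cx", "cy" (pixels), "k1" (the pictures are not rectified: a ray, as slopes to the right and down, at radius r is drawn at 1 + k1 r^2 times it, then the intrinsics apply), "origin" and "rotation" of the camera in the world. Camera axes: x right, y up, looking along -z (the intrinsics and any distortion apply to the point x, -y, -z); pixel columns grow to the right and rows downward; lengths in m; the calibration is good to about 2 mm. A picture is of the moment at which its call begins. There is no depth.
- job.hand_in(): hands the job in; it is judged then, once.
Trained networks look in the newest picture that a camera, given by its name, has taken for a name from the list of things; names that differ only in an ending like _2 or _b are one class to them, and where a whole thing is asked for, a point or a joint stands for the part that bears it (a point fixed in the world has none). Each returns a list of dicts, best first, with "score" (0 to 1); they miss things now and then, are a little off and sometimes report something else, mostly with a low value. They report only what shows in the picture. A call takes as long as a camera call. They do not tell look-alikes from the thing itself.
- search_frame(camera, thing): "pixel" ([column, row] in pixels, amid what is visible of it).
- cut_out(camera, thing): "pixels" (480x640 bool, what is visible of it) and "pixel" ([column, row] in pixels, amid what is visible of it).
The state is a dict: "t": time; "q": joint angles; "joint_vel": joint speeds; "joint_torque": joint torques, N m; "eef_pos": TCP position; "tool_rot": TCP orientation; "contact_force": force on the tool from outside, world axes, zero at the start; "torque": the same for the moment, N m; "gripper_width": opening from 0.0 (shut) to 1.0 (fully open); "grasp_force": force on a finger pad.
Only numpy, scipy, OpenCV 4.12 (cv2) and the standard library are available. Lean on these libraries where they do the work, as an engineer would, in place of code of your own. Each camera call takes 0.05 s, during which the arm holds its last target. There are 200 camera calls.

## Task

Stand the square glass jar of snap buttons fully home in the blue bench holder with its red cap still on tight, so that the holder braces it. Then twist the cap counterclockwise (seen from above) until it comes free, stop turning, lift it straight up and finish still holding it level in the gripper, centred just above the open jar, about two centimetres clear of the mouth, with the jar left standing in the holder. Leave the thread spool, the steel die and the tape measure where they are.

Things in the scene. Friction and masses are not known exactly. Their poses are not given: they have to be found in the camera images.
- jar: Clear square glass jar, about 0.35 kg, snap buttons fixed inside. Body 58 x 58 mm, 62 mm high, flat shoulder; above it a round neck 42 mm across, mouth at 85 mm. With the cap on it is 92 mm high. Origin: centre of the underside, z up, x and y square to its sides. It starts loose on the bench, where it is too light to stay still while the cap is turned; it can be carried by the tight cap.
- cap: Red round twist-off cap, 63 mm across, 24 mm high. Origin: centre of its open underside, z up; closed, it lies 68 mm above the jar's underside, leaving 6 mm between skirt and shoulder. Two lugs hold it like a jam-jar lid and a sprung seal (25 N) makes it tight: turning takes roughly 0.3 to 0.6 N m. It may be turned in several grasps. Its angles: see cap_top.
- cap_top (a point): Centre of the cap's top, 24 mm above its underside; a white stripe runs from here along the cap's +x. At the start the cap's x is 0 to 10 degrees counterclockwise (from above) of the jar's x. From 57 to 112 degrees counterclockwise of the jar's x it is free, pops up by up to 2 mm and lifts off straight; at about 114 degrees it meets a stop. Clockwise it soon stops.
- jar_mouth (a point): Centre of the jar's mouth (rim of the neck), 85 mm above its underside.
- holder: Blue square holder screwed to the bench: 86 mm square (screw flanges to 126 mm along its x), 33 mm high, with a square pocket 62 x 62 mm whose mouth flares over its top 12 mm to about 68 mm. Pocket floor 6 mm above the bench. Origin: centre of its underside, x and y square to the pocket walls. The jar fits in any of four quarter turns with 2 mm play on each side.
- holder_floor (a point): Centre of the pocket floor, 6 mm above the bench; the jar's origin comes here when it is fully home.
- spool: Bystander: green thread spool, 40 mm across, 46 mm high, upright. Origin at its underside.
- die: Bystander: bare steel press die, a cylinder 32 mm across, 30 mm high. Origin at its underside.
- tape: Bystander: yellow tape measure case, 48 x 30 x 44 mm high. Origin at its underside.
Mind the look-alikes: they are no part of the job. Several things have the shape of the cap; the one meant has the colours described above.

How it is judged:
On the way, in this order (a step that is already met when the one before it is completed fails the run):
1. the jar stands fully home in the holder with the cap still on tight (horizontal distance between jar and holder_floor below 0.005 m and z of jar in the frame of holder_floor between -0.004 and 0.004 m and angle between jar's own z axis and vertical below 0.08 rad and angle between the x axis of cap and the x axis of jar, either way round below 0.45 rad and z of cap in the frame of jar below 0.073 m), for 0.2 s.
2. the cap has been twisted loose while the holder braces the jar (horizontal distance between jar and holder_floor below 0.005 m and z of jar in the frame of holder_floor between -0.004 and 0.004 m and angle between jar's own z axis and vertical below 0.08 rad and angle between the x axis of cap and the x axis of jar, either way round above 0.75 rad), for 0.1 s.
At the end, for the whole second after the job is handed in: Jar home in the holder (5 mm, upright to 4.5 deg); cap turned 43 to 137 deg off the jar's x axis, gripped, 3 to 50 mm above the mouth, centred to 15 mm, level to 11 deg, clear of the jar, both at rest; bystanders within 20 mm of their start (all of step 2 and z of cap in the frame of jar between 0.088 and 0.135 m and horizontal distance between cap and jar below 0.015 m and angle between cap's own z axis and vertical below 0.2 rad and contact force between cap and the fingers above 1 N and contact force between cap and jar below 0.2 N and linear speed of each of cap, jar below 0.02 m/s and distance of each of spool, die, tape from where it was at the start of the episode below 0.02 m); the arm keeps its last pose, push and grip.
It fails at once if the jar is tipped by more than 30 degrees (angle between jar's own z axis and vertical above 0.52 rad).
It fails at once if the spool is shoved aside or knocked away (distance of spool from where it was at the start of the episode above 0.02 m).
It fails at once if the die is shoved aside or knocked away (distance of die from where it was at the start of the episode above 0.02 m).
It fails at once if the tape measure is shoved aside or knocked away (distance of tape from where it was at the start of the episode above 0.02 m).
It also fails if it takes over 46 s, if anything falls off the work surface, if the arm or the gripper's body presses on something with over 40 N, if the wrist force passes 120 N, or if a joint passes its speed limit or range.

## Working session

There is one attempt and no reset: what is moved stays moved. The work goes in short steps, Python scripts to look and compute and a shell command to move; the robot and the scene stay as the last step left them, time stands still between calls to the robot, and variables do not carry over. Pictures are saved under pics/ and viewed, at most 11 in all, crops included, and the job is handed in when it is done.

```bash
mkdir -p pics; cat > h.py <<'E'
import numpy as np, cv2
from station import telemetry, viewer, job, search_frame, cut_out
def ray(c,px):
    # undistort
    d=np.array([(px[0]-c["cx"])/c["fx"],(px[1]-c["cy"])/c["fy"]]); u=d.copy()
    for _ in range(20): u=d/(1+c["k1"]*(u@u))
    v=np.asarray(c["rotation"])@np.array([u[0],-u[1],-1.]); return np.asarray(c["origin"]),v/np.linalg.norm(v)
def atz(c,px,z):
    o,v=ray(c,px); return o+v*(z-o[2])/v[2]
def tri(rs):
    A=0;b=0
    for o,v in rs:
        P=np.eye(3)-np.outer(v,v); A=A+P; b=b+P@o
    return np.linalg.solve(A,b)
def proj(c,p):
    q=np.asarray(c["rotation"]).T@(np.asarray(p)-np.asarray(c["origin"])); u=np.array([q[0],-q[1]])/-q[2]
    u=u*(1+c["k1"]*(u@u)); return u*[c["fx"],c["fy"]]+[c["cx"],c["cy"]]
def save(c,n): cv2.imwrite("pics/"+n,c["img"][:,:,::-1])
E
python3 - <<'E'
from h import *
s=telemetry.get_obs(); print({k:np.round(v,3).tolist() for k,v in s.items()})
ims=[]
for n in("scene","side","wrist"):
    c=viewer.read_camera(n); ims.append(c["img"]); print(n,np.round(c["origin"],3))
    for t in("jar","cap","holder","spool","die","tape"):
        print(n,t,[(np.round(r["pixel"]).tolist(),round(r["score"],2)) for r in search_frame(n,t)][:5])
    save(c,n+"0.png")
E
```

```text
{'t': 0.0, 'q': [-1.214, 0.478, 0.022, 1.556, -0.011, 1.109, -0.083], 'joint_vel': [0.0, -0.001, 0.0, -0.0, 0.001, -0.002, -0.001], 'joint_torque': [0.0, -59.646, 1.608, -28.119, 0.012, 0.009, 0.0], 'eef_pos': [0.302, 0.603, 0.198], 'tool_rot': [-0.0, 0.23, 0.973, -0.001], 'contact_force': [0.327, -0.25, 0.132], 'torque': [-0.02, -0.01, 0.064], 'grasp_force': 0.0, 'gripper_width': 1.003}
scene [ 1.073 -0.261  0.525]
scene jar [([189.0, 302.0], 0.85), ([313.0, 244.0], 0.52)]
scene cap [([134.0, 310.0], 0.96), ([250.0, 297.0], 0.89), ([184.0, 350.0], 0.7), ([183.0, 269.0], 0.68), ([210.0, 258.0], 0.67)]
scene holder [([429.0, 254.0], 0.78)]
scene spool [([319.0, 279.0], 0.59)]
scene die [([313.0, 244.0], 0.69)]
scene tape [([373.0, 323.0], 0.75)]
side [0.108 0.408 0.612]
side jar [([398.0, 228.0], 0.71)]
side cap [([357.0, 249.0], 0.9), ([425.0, 272.0], 0.87), ([431.0, 214.0], 0.8), ([400.0, 208.0], 0.71), ([365.0, 204.0], 0.71)]
side holder [([210.0, 348.0], 0.59)]
side spool [([304.0, 268.0], 0.73)]
side die [([338.0, 316.0], 0.88)]
side tape [([246.0, 245.0], 0.8)]
wrist [0.227 0.641 0.374]
wrist jar []
wrist cap []
wrist holder [([128.0, 469.0], 0.56)]
wrist spool []
wrist die [([5.0, 454.0], 0.54)]
wrist tape []
```

View pics/scene0.png

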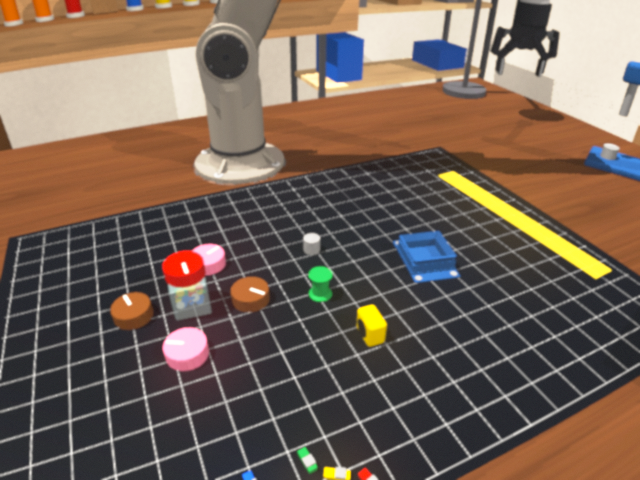

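View pics/side0.png

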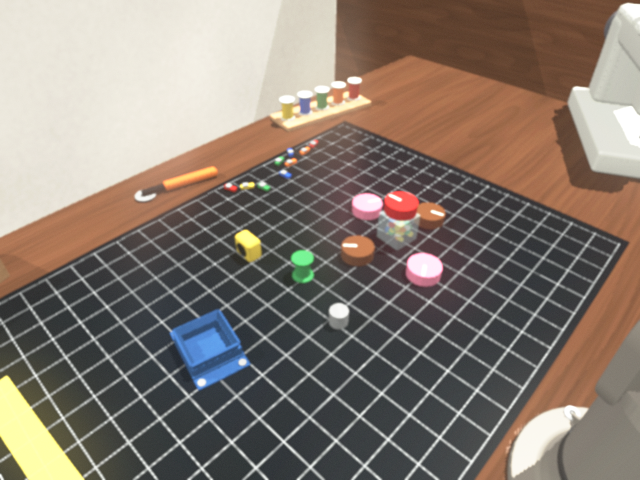

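Pictures: candidates for the cap in the scene view are brown (134,310), brown (250,297), pink (184,350), pink (208,258) and red (184,268). The red one sits on the glass jar, and in the side view it is at (401,205). The holder is at (427,255) scene and (210,345) side. The spool, die and tape lie between the jar and the holder.

```bash
python3 - <<'E'
from h import *
C={n:viewer.read_camera(n) for n in("scene","side")}
def best(n,t):
    return cut_out(n,t)
M={}
for t in("spool","die","tape","holder","jar"):
    R=[]
    for n in C:
        r=cut_out(n,t)
        if r: R.append(ray(C[n],r[0]["pixel"])); M[n,t]=r[0]["pixels"]
    p=tri(R); print(t,np.round(p,3))
tops=[];
for n,c in C.items():
    im=c["img"].astype(int); m=((im[...,0]>120)&(im[...,1]<45)&(im[...,2]<45)).astype(np.uint8)
    k,l,st,ce=cv2.connectedComponentsWithStats(m)
    x0={"scene":(184,268),"side":(401,205)}[n]
    i=min((i for i in range(1,k) if st[i,4]>100),key=lambda i:np.hypot(*(ce[i]-x0)))
    print(n,"red",st[i],ce[i]); tops.append(ray(c,ce[i]))
    # cap body centre silhouette ~ mid height
    x,y,w,h=st[i,:4]
    cr=c["img"][y-25:y+75,x-45:x+w+45]; cv2.imwrite(f"pics/crop_{n}.png",cv2.resize(cr[:,:,::-1],None,fx=4,fy=4,interpolation=cv2.INTER_CUBIC)); print(x-45,y-25,cr.shape)
print("cap mid",tri(tops))
for n,c in C.items():
    # stripe: whiteish pixels within the hull of the red
    im=c["img"].astype(int)
    x,y=[(184,268),(401,205)][n=="side"]
    sub=im[y-20:y+8,x-22:x+22]; w=(sub.min(2)>130); pts=np.argwhere(w)[:,::-1]+[x-22,y-20]
    P=np.array([atz(c,p,0.092)[:2] for p in pts]); print(n,len(P),P.mean(0) if len(P) else 0); 
    vx,vy,_,_=cv2.fitLine(P.astype(np.float32),cv2.DIST_L2,0,.01,.01).ravel(); print("stripe deg",np.degrees(np.arctan2(vy,vx)))
    # holder quad
    b=((im[...,2]>90)&(im[...,2]-im[...,0]>60)).astype(np.uint8); hx=[(427,255),(210,345)][n=="side"]
    k,l,st,ce=cv2.connectedComponentsWithStats(b); i=min((i for i in range(1,k) if st[i,4]>200),key=lambda i:np.hypot(*(ce[i]-hx)))
    x,y,w,h=st[i,:4]; print("hold",st[i])
    cv2.imwrite(f"pics/hold_{n}.png",cv2.resize(c["img"][y-10:y+h+10,x-10:x+w+10,::-1],None,fx=6,fy=6,interpolation=cv2.INTER_CUBIC))
a,b=[cv2.resize(cv2.imread(f"pics/crop_{n}.png"),(400,300)) for n in C]
A,B=[cv2.resize(cv2.imread(f"pics/hold_{n}.png"),(400,300)) for n in C]
cv2.imwrite("pics/close.png",np.vstack([np.hstack([a,b]),np.hstack([A,B])]))
E
```

```text
Traceback (most recent call last):
  File "h.py", line 7, in ray
    v=np.asarray(c["rotation"])@np.array([u[0],-u[1],-1.]); return np.asarray(c["origin"]),v/np.linalg.norm(v)
      ~~~~~~~~~~~~~~~~~~~~~~~~~^~~~~~~~~~~~~~~~~~~~~~~~~~~
ValueError: matmul: Input operand 1 has a mismatch in its core dimension 0, with gufunc signature (n?,k),(k,m?)->(n?,m?) (size 3 is different from 4)
```

Rotation is a quaternion; convert it in the helper.

```bash
python3 - <<'E'
s=open("h.py").read()
s=s.replace('np.asarray(c["rotation"])','rot(c)').replace("def ray","from scipy.spatial.transform import Rotation\ndef rot(c): return Rotation.from_quat(np.roll(c['rotation'],-1)).as_matrix()\ndef ray",1)
open("h.py","w").write(s)
E
cat > m.py <<'E'
from h import *
C={n:viewer.read_camera(n) for n in("scene","side")}
for t in("spool","die","tape","holder","jar"):
    R=[]
    for n in C:
        r=search_frame(n,t)
        if r: R.append(ray(C[n],r[0]["pixel"]))
    print(t,np.round(tri(R),3))
tops=[];
for n,c in C.items():
    im=c["img"].astype(int); m=((im[...,0]>120)&(im[...,1]<45)&(im[...,2]<45)).astype(np.uint8)
    k,l,st,ce=cv2.connectedComponentsWithStats(m)
    x0={"scene":(184,268),"side":(401,205)}[n]
    i=min((i for i in range(1,k) if st[i,4]>100),key=lambda i:np.hypot(*(ce[i]-x0)))
    x,y,w,h=st[i,:4]; print(n,"red",st[i]); tops.append(ray(c,(x+w/2,y+h/2)))
    cr=c["img"][y-25:y+75,x-45:x+w+45]; cv2.imwrite(f"pics/crop_{n}.png",cr[:,:,::-1])
print("cap mid",tri(tops))
for n,c in C.items():
    im=c["img"].astype(int)
    x,y=[(184,268),(401,205)][n=="side"]
    sub=im[y-20:y+8,x-22:x+22]; w=(sub.min(2)>130); pts=np.argwhere(w)[:,::-1]+[x-22,y-20]
    P=np.array([atz(c,p,0.092)[:2] for p in pts]); print(n,len(P),P.mean(0) if len(P) else 0)
    vx,vy,_,_=cv2.fitLine(P.astype(np.float32),cv2.DIST_L2,0,.01,.01).ravel(); print("stripe deg",np.degrees(np.arctan2(vy,vx)))
    b=((im[...,2]>90)&(im[...,2]-im[...,0]>60)).astype(np.uint8); hx=[(427,255),(210,345)][n=="side"]
    k,l,st,ce=cv2.connectedComponentsWithStats(b); i=min((i for i in range(1,k) if st[i,4]>200),key=lambda i:np.hypot(*(ce[i]-hx)))
    x,y,w,h=st[i,:4]; print("hold x,y,w,h",st[i])
    cv2.imwrite(f"pics/hold_{n}.png",c["img"][y-10:y+h+10,x-10:x+w+10,::-1])
f=lambda p:cv2.resize(cv2.imread(p),(400,300),interpolation=cv2.INTER_CUBIC)
cv2.imwrite("pics/close.png",np.vstack([np.hstack([f(f"pics/{k}_{n}.png") for n in C]) for k in("crop","hold")]))
E
python3 m.py
```

```text
spool [ 0.544 -0.016  0.023]
die [0.431 0.018 0.012]
tape [0.666 0.017 0.018]
holder [0.542 0.203 0.007]
jar [ 0.496 -0.231  0.013]
scene red [ 162  250   42   36 1038]Traceback (most recent call last):
  File "m.py", line 14, in <module>
    i=min((i for i in range(1,k) if st[i,4]>100),key=lambda i:np.hypot(*(ce[i]-x0)))
ValueError: min() iterable argument is empty
```

```bash
sed -i 's/m=((im\[...,0\]>120).*$/m=((im[...,0]>110)\&(im[...,0]>3.2*im[...,1])\&(im[...,0]>3.2*im[...,2])).astype(np.uint8)/' m.py; python3 - <<'E'
from h import *
c=viewer.read_camera("side"); print(c["img"][205:222:3,392:412:4].tolist())
E
python3 m.py
```

```text
[[[255, 98, 92], [255, 99, 92], [255, 100, 93], [255, 98, 92], [255, 98, 91]], [[252, 81, 77], [255, 97, 89], [255, 98, 91], [255, 98, 92], [255, 98, 91]], [[180, 62, 60], [190, 62, 60], [225, 70, 67], [232, 68, 65], [217, 66, 63]], [[178, 59, 56], [173, 60, 57], [173, 60, 57], [168, 59, 57], [165, 58, 55]], [[183, 78, 81], [173, 59, 56], [170, 55, 55], [169, 58, 57], [163, 56, 55]], [[200, 220, 236], [202, 183, 175], [192, 154, 134], [182, 148, 133], [188, 175, 160]]]
spool [ 0.549 -0.017  0.026]
die [0.434 0.02  0.009]
tape [0.668 0.013 0.021]
holder [0.538 0.211 0.005]
jar [ 0.495 -0.232  0.016]
scene red [ 162  250   43   36 1121]Traceback (most recent call last):
  File "m.py", line 14, in <module>
    i=min((i for i in range(1,k) if st[i,4]>100),key=lambda i:np.hypot(*(ce[i]-x0)))
ValueError: min() iterable argument is empty
```

```bash
sed -i 's/3\.2\*/2.3*/g; s/>110)/>130)/' m.py; python3 m.py
```

```text
spool [ 0.542 -0.017  0.021]
die [0.433 0.019 0.009]
tape [0.667 0.014 0.021]
holder [0.539 0.21  0.003]
jar [ 0.498 -0.231  0.013]
scene red [ 162  250   43   36 1178]
side red [384 191  35  28 689]
cap mid [ 0.48927767 -0.22697     0.07804444]
scene 171 [ 0.49186441 -0.20610214]
stripe deg -42.170654
hold x,y,w,h [ 393  231   67   52 2360]
side 149 [ 0.50643217 -0.21336028]
stripe deg 89.312294
hold x,y,w,h [ 169  309   81   81 3663]
```

View pics/close.png

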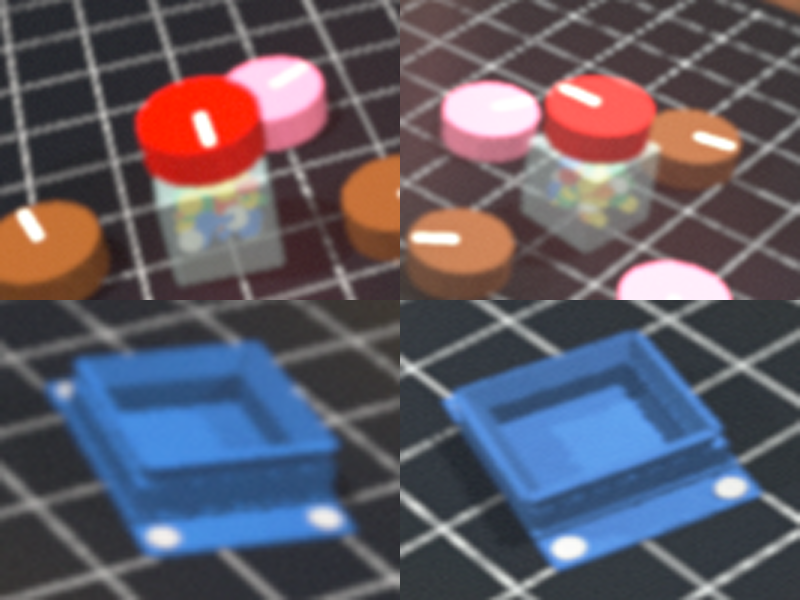

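The close crop shows the red cap on the clear square jar of buttons (stripe visible), and the holder pocket, empty and unobstructed.

```bash
python3 - <<'E'
from h import *
S=viewer.read_camera("scene");D=viewer.read_camera("side");W=viewer.read_camera("wrist")
for c,a,b in((S,(183.3,262.3),(186.7,273)),(D,(388.4+12.5,200.3),(388.4,195.3))):
    p,q=atz(c,a,.092),atz(c,b,.092); print(p,q,np.degrees(np.arctan2(*(q-p)[1::-1])))
print("wrist fwd",rot(W)@[0,0,-1],"right",rot(W)@[1,0,0],W["fx"],W["k1"])
# screws in holder crops: z~0.004
x,y,w,h=383,221,87,72
for n,c,(x,y,w,h),P in(("s",S,(383,221,87,72),[(65,388),(163,537),(325,517)]),("d",D,(159,299,101,101),[(169,548),(331,488)])):
    for p in P:
        px=(x+p[0]*w/400 , y+(p[1]-300+ (0))*h/300); print(n,np.round(atz(c,px,.005)[:2],4))
E
```

```text
[ 0.49453663 -0.22494153  0.092     ] [ 0.52262701 -0.22516302  0.092     ] -0.45177897378538806
[ 0.48887504 -0.22328699  0.092     ] [ 0.51599979 -0.22015004  0.092     ] 6.596883577245186
wrist fwd [ 0.29079824 -0.14657325 -0.9454907 ] right [ 4.48930872e-01  8.93566377e-01 -4.49099462e-04] 361.7638762164996 -0.05107896864636099
s [0.4854 0.1791]
s [0.5929 0.1552]
s [0.6083 0.2213]
d [0.4955 0.2505]
d [0.4792 0.1848]
```

```bash
python3 -m crank '[{"delta_rot":[0,0,64],"xyz":[-0.396,-0.25,-0.06],"fingers":-1},{"delta_rot":[0,0,64],"xyz":[-0.396,-0.25,-0.06],"fingers":-1},{"delta_rot":[0,0,64],"xyz":[-0.396,-0.25,-0.06],"fingers":-1},{"delta_rot":[0,0,64],"xyz":[-0.396,-0.25,-0.06],"fingers":-1},{"delta_rot":[0,0,64],"xyz":[-0.396,-0.25,-0.06],"fingers":-1},{"delta_rot":[0,0,64],"xyz":[-0.396,-0.25,-0.06],"fingers":-1},{"delta_rot":[0,0,64],"xyz":[-0.396,-0.25,-0.06],"fingers":-1},{"delta_rot":[0,0,64],"xyz":[-0.396,-0.25,-0.06],"fingers":-1},{"delta_rot":[0,0,64],"xyz":[-0.396,-0.25,-0.06],"fingers":-1},{"delta_rot":[0,0,64],"xyz":[-0.396,-0.25,-0.06],"fingers":-1}]' && python3 - <<'E'
from h import *
s=telemetry.get_obs();print(np.round(s["q"],2),s["eef_pos"])
from scipy.spatial.transform import Rotation as R
M=R.from_quat(np.roll(s["tool_rot"],-1)).as_matrix();print(M.round(3))
c=viewer.read_camera("wrist");save(c,"w1.png"); print(search_frame("wrist","holder"))
for p in([.545,.202,.033],[.545,.202,.006]): print(proj(c,p))
E
```

```text
t: 4.2
eef_pos: [0.5471, 0.1968, 0.2602]
tool_rot: [0.001, 0.713, 0.701, 0.001]
contact_force: [0.0, 0.0, -0.5]
gripper_width: 1.003
grasp_force: 0.0
[-0.79  0.28  0.41  1.74 -0.12  1.15 -0.36] [0.54711756 0.19679714 0.260217  ]
[[ 0.018  1.     0.003]
 [ 1.    -0.018 -0.001]
 [-0.001  0.003 -1.   ]]
[{'pixel': [314.8, 188.2], 'score': 0.85}]
[318.42759994 191.68488217]
[318.49713853 187.29922235]
```

View pics/w1.png

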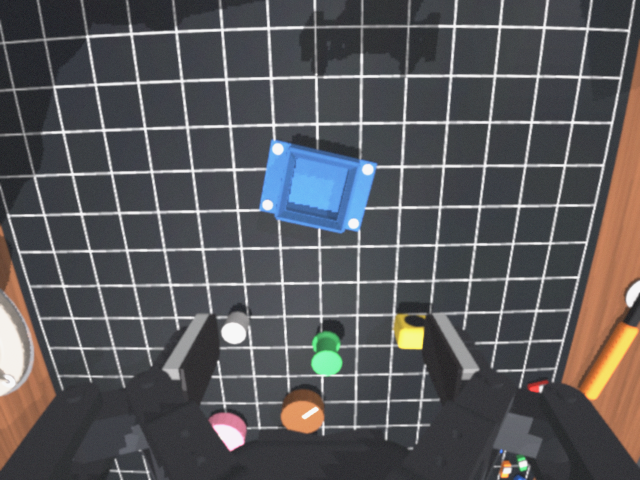

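The wrist view shows the holder's four screws at (278,149), (367,170), (353,223), (267,205). Spool is at (326,352), die (235,328), tape (411,330), all clear.

```bash
python3 - <<'E'
from h import *
c=viewer.read_camera("wrist"); P=np.array([atz(c,p,.005)[:2] for p in((278,149),(367,170),(353,223),(267,205))]); print(P.round(4),P.mean(0)); 
for a,b in((0,1),(3,2),(0,3),(1,2)): d=P[b]-P[a]; print(np.linalg.norm(d),np.degrees(np.arctan2(d[1],d[0])))
E
python3 -m crank '[{"delta_rot":[0,0,0],"xyz":[-0.424,-0.048,0],"fingers":-1},{"delta_rot":[0,0,0],"xyz":[-0.424,-0.048,0],"fingers":-1},{"delta_rot":[0,0,0],"xyz":[-0.424,-0.048,0],"fingers":-1},{"delta_rot":[0,0,0],"xyz":[-0.424,-0.048,0],"fingers":-1},{"delta_rot":[0,0,0],"xyz":[-0.424,-0.048,0],"fingers":-1},{"delta_rot":[0,0,0],"xyz":[-0.424,-0.048,0],"fingers":-1},{"delta_rot":[0,0,0],"xyz":[-0.424,-0.048,0],"fingers":-1},{"delta_rot":[0,0,0],"xyz":[-0.424,-0.048,0],"fingers":-1},{"delta_rot":[0,0,0],"xyz":[-0.424,-0.048,0],"fingers":-1},{"delta_rot":[0,0,0],"xyz":[-0.424,-0.048,0],"fingers":-1}]' && python3 - <<'E'
from h import *
s=telemetry.get_obs();print(np.round(s["q"],2),s["eef_pos"])
c=viewer.read_camera("wrist");save(c,"w2.png")
u,v=proj(c,[.49,-.226,.06]).astype(int); print(u,v)
cv2.imwrite("pics/w2c.png",cv2.resize(c["img"][max(v-75,0):v+75,u-100:u+100,::-1],(800,600),interpolation=cv2.INTER_CUBIC)); print(u-100,max(v-75,0))
E
```

```text
[[0.4987 0.2485]
 [0.6023 0.2223]
 [0.5864 0.1576]
 [0.4816 0.1824]] [0.54227096 0.20267474]
0.1069016272120793 -14.193327086717666
0.10767645766449074 -13.341346962286897
0.06825284420400832 -104.48943236468867
0.06665212032447322 -103.84071007914152
t: 5.35
eef_pos: [0.4908, -0.2241, 0.2591]
tool_rot: [0.0, 0.713, 0.701, -0.0]
contact_force: [-0.8, 0.1, 0.1]
gripper_width: 1.0
grasp_force: 0.0
[-0.24  0.22  0.66  1.84 -0.15  1.13  0.45] [ 0.4908354  -0.22408224  0.25910673]
320 203
220 128
```

View pics/w2c.png

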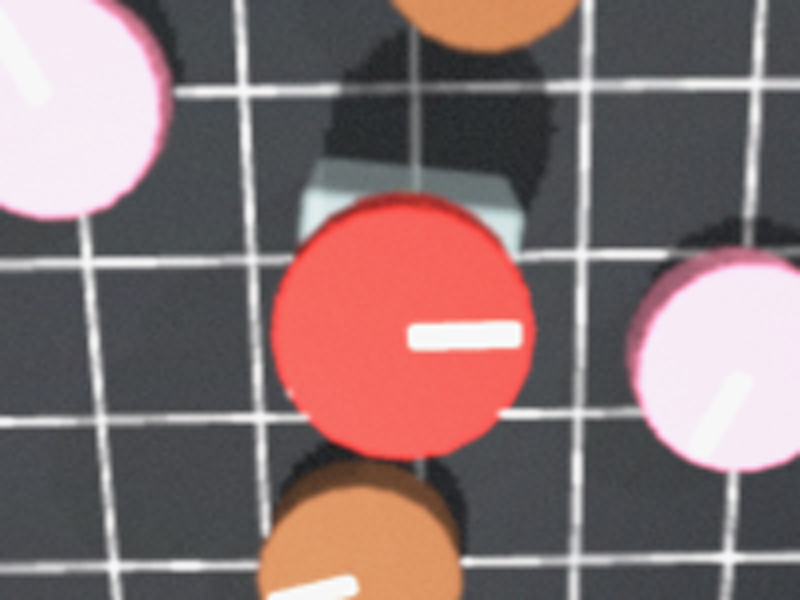

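The close view shows the red cap's top centre at about (321,210), with its stripe pointing right and almost level. The jar shoulder's far edge runs from (297,175) to (351,181), and the pink and brown caps stand clear of it.

```bash
python3 - <<'E'
from h import *
c=viewer.read_camera("wrist")
f=lambda p,z: atz(c,(220+p[0]/4,128+p[1]/4),z)
an=lambda a,b:np.degrees(np.arctan2(*(b-a)[1::-1]))
print("top",f((404,328),.092)); print("stripe",an(f((410,337),.092),f((520,334),.092)))
print("shoulder",an(f((310,188),.062),f((524,213),.062)),np.linalg.norm(f((310,188),.062)-f((524,213),.062)), "base",an(f((322,160),0),f((506,180),0)))
S=viewer.read_camera("scene");D=viewer.read_camera("side")
print("tri top",tri([ray(S,(117+200/3,225+126/3)),ray(c,(321,210)),ray(D,(339+200/3.2,166+103/3))]))
E
```

```text
top [ 0.49167167 -0.22206136  0.092     ]
stripe 0.8700534779247582
shoulder -7.412072696542007 0.055324202556532615 base -6.918129320591838
tri top [ 0.49229666 -0.22641786  0.08476639]
```

```bash
python3 -m crank '[{"delta_rot":[0,0,6],"xyz":[0.001,0.001,0.05],"fingers":-1},{"delta_rot":[0,0,6],"xyz":[0.001,0.001,0.1],"fingers":-1},{"delta_rot":[0,0,6],"xyz":[0.001,0.001,0.14],"fingers":-1},{"delta_rot":[0,0,6],"xyz":[0.001,0.001,0.17],"fingers":-1},{"delta_rot":[0,0,6],"xyz":[0.001,0.001,0.19],"fingers":-1},{"delta_rot":[0,0,6],"xyz":[0.001,0.001,0.198],"fingers":-1},{"delta_rot":[0,0,6],"xyz":[0.001,0.001,0.198],"fingers":-1},{"delta_rot":[0,0,6],"xyz":[0.001,0.001,0.198],"fingers":-1}]' 70 && python3 -m crank '[{"delta_rot":[0,0,0],"xyz":[0,0,0],"fingers":1},{"delta_rot":[0,0,0],"xyz":[0,0,0],"fingers":1},{"delta_rot":[0,0,0],"xyz":[0,0,0],"fingers":1},{"delta_rot":[0,0,0],"xyz":[0,0,0],"fingers":1},{"delta_rot":[0,0,0],"xyz":[0,0,0],"fingers":1},{"delta_rot":[0,0,0],"xyz":[0,0,0],"fingers":1},{"delta_rot":[0,0,0],"xyz":[0,0,0],"fingers":1},{"delta_rot":[0,0,0],"xyz":[0,0,0],"fingers":1}]' 70; python3 - <<'E'
from h import *
w=[]
for n,p in(("scene",(.492,-.223,.08)),("side",(.492,-.223,.08))):
    c=viewer.read_camera(n);u,v=proj(c,p).astype(int);w.append(cv2.resize(c["img"][v-60:v+60,u-40:u+40,::-1],(400,600),interpolation=cv2.INTER_CUBIC))
cv2.imwrite("pics/grasp.png",np.hstack(w))
E
```

```text
t: 6.35
eef_pos: [0.4938, -0.2196, 0.0619]
tool_rot: [0.001, 0.746, 0.665, 0.001]
contact_force: [0.0, 0.0, 0.1]
gripper_width: 1.006
grasp_force: 0.0
t: 7.15
eef_pos: [0.4928, -0.22, 0.0609]
tool_rot: [-0.0, 0.747, 0.665, -0.0]
contact_force: [-0.4, -0.7, -0.2]
gripper_width: -0.002
grasp_force: 0.0
```

View pics/grasp.png

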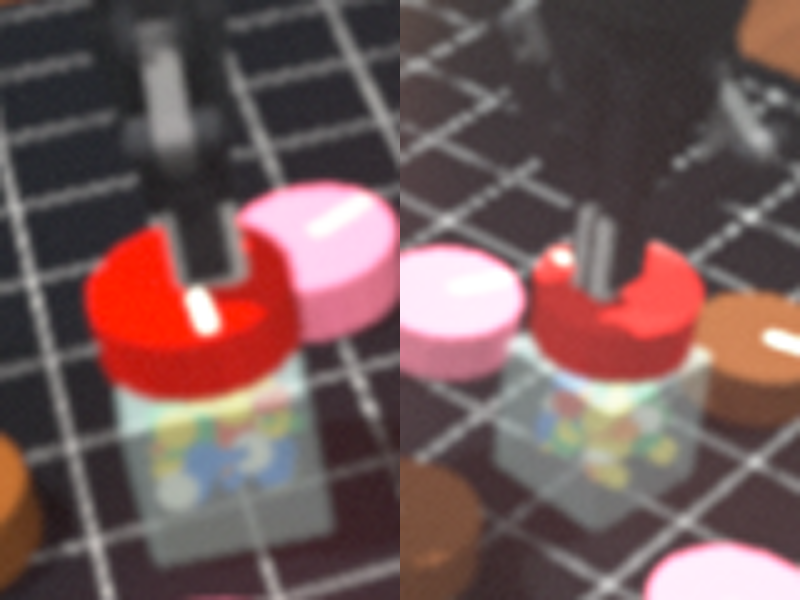

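The picture shows the fingers shut with the tips apparently at the top of the cap, not around it. Check the tip height by projection.

```bash
python3 - <<'E'
from h import *
s=telemetry.get_obs();print(s["eef_pos"],s["gripper_width"],s["contact_force"],np.round(s["q"],3))
R=[]
for n,t in(("scene",(208,280)),("side",(203,298))):
    c=viewer.read_camera(n);u,v=proj(c,(.492,-.223,.08)).astype(int)
    px=(u-40+t[0]/5,v-60+t[1]/5);R.append(ray(c,px))
    for z in(.061,.08,.092,.105): 
        q=proj(c,[*s["eef_pos"][:2],z]); print(n,z,((q-[u-40,v-60])*5).round())
print("tip",tri(R))
c=viewer.read_camera("wrist");save(c,"w3.png")
for n in ("scene","side","wrist"): print(n,[(r["pixel"],r["score"]) for r in search_frame(n,"cap_top")][:5])
E
```

```text
[ 0.49280032 -0.22003338  0.06095425] 0.0007230776642306824 [ 0.11825532  0.16637589 -0.12160733] [-0.124  0.488  0.55   2.025 -0.378  0.727  0.544]
scene 0.061 [222. 346.]
scene 0.08 [212. 299.]
scene 0.092 [206. 269.]
scene 0.105 [199. 236.]
side 0.061 [192. 346.]
side 0.08 [198. 306.]
side 0.092 [201. 281.]
side 0.105 [205. 253.]
tip [ 0.49038311 -0.21969761  0.08566312]
scene [([186.2, 347.4], 0.96), ([132.1, 308.0], 0.9), ([247.3, 295.1], 0.8), ([180.1, 270.2], 0.74), ([215.7, 255.7], 0.62)]
side [([396.9, 205.9], 0.88), ([355.7, 247.8], 0.85), ([431.1, 213.5], 0.84), ([364.6, 205.9], 0.77), ([424.5, 268.4], 0.7)]
wrist [([470.3, 284.4], 0.95), ([342.6, 104.7], 0.91), ([311.6, 291.8], 0.89), ([318.8, 410.1], 0.81), ([150.8, 201.7], 0.69)]
```

View pics/w3.png

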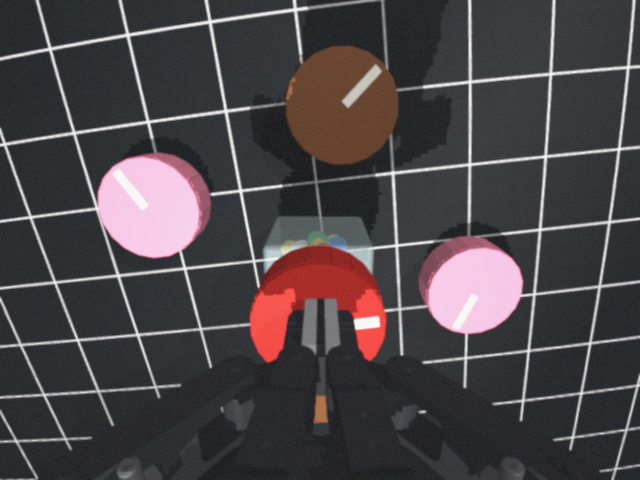

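The wrist view shows the shut fingertips at about (321,300), over the red cap, with the cap, the stripe and the jar undisturbed. Next I compare the tip with the reported TCP.

```bash
python3 - <<'E'
from h import *
s=telemetry.get_obs();c=viewer.read_camera("wrist")
for d in(0,.01,.02,.03,.04): print(d,proj(c,s["eef_pos"]+[0,0,d]).round())
for z in(.068,.092): 
    e=[proj(c,[.492+.0315*np.cos(a),-.2235+.0315*np.sin(a),z]) for a in np.linspace(0,6.28,60)]; e=np.array(e); print(z,e.min(0).round(),e.max(0).round())
E
```

```text
0 [321. 284.]
0.01 [321. 292.]
0.02 [321. 302.]
0.03 [321. 312.]
0.04 [321. 324.]
0.068 [260. 238.] [381. 347.]
0.092 [251. 256.] [389. 377.]
```

The fingertips end about 30 mm short of the reported TCP, just above the cap top. I'll reopen, shift 5 mm in -y, go about 32 mm deeper and close.

```bash
python3 -m crank '[{"delta_rot":[0,0,0],"xyz":[-0.005,0,-0.015],"fingers":-1},{"delta_rot":[0,0,0],"xyz":[-0.005,0,-0.015],"fingers":-1},{"delta_rot":[0,0,0],"xyz":[-0.005,0,-0.015],"fingers":-1},{"delta_rot":[0,0,0],"xyz":[-0.005,0,-0.015],"fingers":-1},{"delta_rot":[0,0,0],"xyz":[-0.005,0,-0.015],"fingers":-1},{"delta_rot":[0,0,0],"xyz":[-0.005,0,0.0],"fingers":-1},{"delta_rot":[0,0,0],"xyz":[-0.005,0,0.012],"fingers":-1},{"delta_rot":[0,0,0],"xyz":[-0.005,0,0.024],"fingers":-1},{"delta_rot":[0,0,0],"xyz":[-0.005,0,0.032],"fingers":-1},{"delta_rot":[0,0,0],"xyz":[-0.005,0,0.032],"fingers":-1}]' 70 && python3 -m crank '[{"delta_rot":[0,0,0],"xyz":[0,0,0],"fingers":1},{"delta_rot":[0,0,0],"xyz":[0,0,0],"fingers":1},{"delta_rot":[0,0,0],"xyz":[0,0,0],"fingers":1},{"delta_rot":[0,0,0],"xyz":[0,0,0],"fingers":1},{"delta_rot":[0,0,0],"xyz":[0,0,0],"fingers":1}]' 70; python3 - <<'E'
from h import *
w=[]
for n,p in(("scene",(.492,-.223,.08)),("side",(.492,-.223,.08))):
    c=viewer.read_camera(n);u,v=proj(c,p).astype(int);w.append(cv2.resize(c["img"][v-60:v+60,u-40:u+40,::-1],(400,600),interpolation=cv2.INTER_CUBIC))
cv2.imwrite("pics/grasp2.png",np.hstack(w))
E
```

```text
t: 8.6
eef_pos: [0.4911, -0.2246, 0.0273]
tool_rot: [-0.001, 0.747, 0.665, -0.001]
contact_force: [-0.2, 1.0, -0.4]
gripper_width: 0.999
grasp_force: 0.0
t: 9.1
eef_pos: [0.4922, -0.2252, 0.0297]
tool_rot: [0.0, 0.747, 0.665, 0.0]
contact_force: [-3.2, -0.0, 5.3]
gripper_width: 0.722
grasp_force: 75.5
```

View pics/grasp2.png

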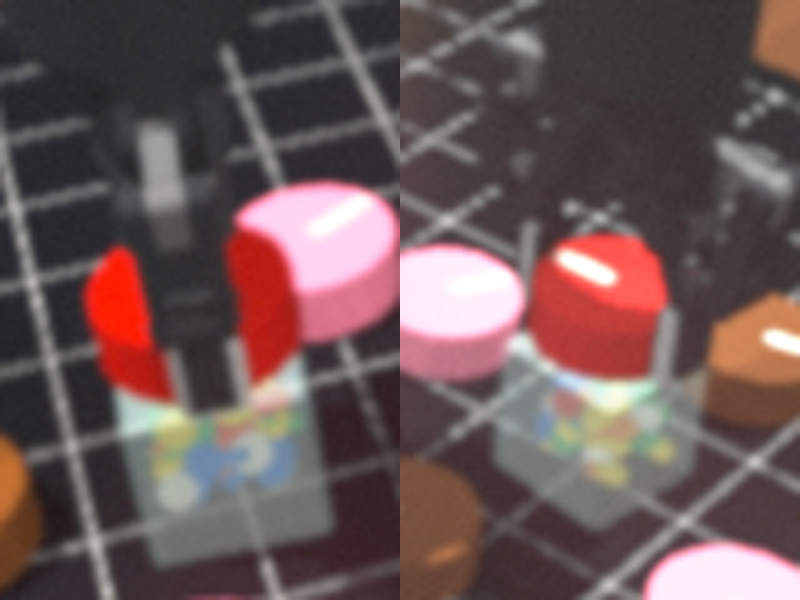

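The pads are around the red cap with tips just below the skirt (opening 0.72, grip 75 N). Lift and carry.

```bash
python3 -m crank '[{"delta_rot":[0,0,0],"xyz":[0,0,-0.01],"fingers":1},{"delta_rot":[0,0,0],"xyz":[0,0,-0.04],"fingers":1},{"delta_rot":[0,0,0],"xyz":[0,0,-0.08],"fingers":1},{"delta_rot":[0,0,0],"xyz":[0,0,-0.1],"fingers":1},{"delta_rot":[0,0,0],"xyz":[0.02,0,-0.1],"fingers":1},{"delta_rot":[0,0,0],"xyz":[0.055,0,-0.1],"fingers":1},{"delta_rot":[0,0,2],"xyz":[0.1,0,-0.1],"fingers":1},{"delta_rot":[0,0,4],"xyz":[0.145,0,-0.1],"fingers":1},{"delta_rot":[0,0,6],"xyz":[0.19,0,-0.1],"fingers":1},{"delta_rot":[0,0,6.8],"xyz":[0.235,0.001,-0.1],"fingers":1}]' && python3 -m crank '[{"delta_rot":[0,0,0],"xyz":[0.043,-0.005,0],"fingers":1},{"delta_rot":[0,0,0],"xyz":[0.085,-0.01,0],"fingers":1},{"delta_rot":[0,0,0],"xyz":[0.127,-0.015,0],"fingers":1},{"delta_rot":[0,0,0],"xyz":[0.16,-0.019,0],"fingers":1},{"delta_rot":[0,0,0],"xyz":[0.183,-0.022,0],"fingers":1},{"delta_rot":[0,0,0],"xyz":[0.194,-0.0232,0],"fingers":1},{"delta_rot":[0,0,0],"xyz":[0.1946,-0.0232,0],"fingers":1},{"delta_rot":[0,0,0],"xyz":[0.1946,-0.0232,0],"fingers":1},{"delta_rot":[0,0,0],"xyz":[0.1946,-0.0232,0],"fingers":1}]'; python3 - <<'E'
from h import *
s=telemetry.get_obs();q=s["tool_rot"];print(s["eef_pos"],2*np.degrees(np.arctan2(q[2],q[1])),np.round(s["q"],2))
w=[]
for n in("scene","side"):
    c=viewer.read_camera(n);u,v=proj(c,(.543,.2025,.08)).astype(int);print(n,u-60,v-90)
    w.append(cv2.resize(c["img"][v-90:v+90,u-60:u+60,::-1],(400,600),interpolation=cv2.INTER_CUBIC))
cv2.imwrite("pics/carry.png",np.hstack(w))
E
```

```text
t: 10.2
eef_pos: [0.5199, 0.0102, 0.1293]
tool_rot: [-0.0, 0.785, 0.619, 0.0]
contact_force: [0.3, -0.4, -5.4]
gripper_width: 0.716
grasp_force: 78.7
t: 11.1
eef_pos: [0.543, 0.2006, 0.1291]
tool_rot: [0.0, 0.786, 0.618, -0.0]
contact_force: [-0.3, -1.2, -4.5]
gripper_width: 0.718
grasp_force: 78.7
[0.54303675 0.2005871  0.12909583] 76.40267019336612 [-0.89  0.44  0.56  1.89 -0.29  0.9  -0.43]
scene 369 132
side 140 224
```

View pics/carry.png

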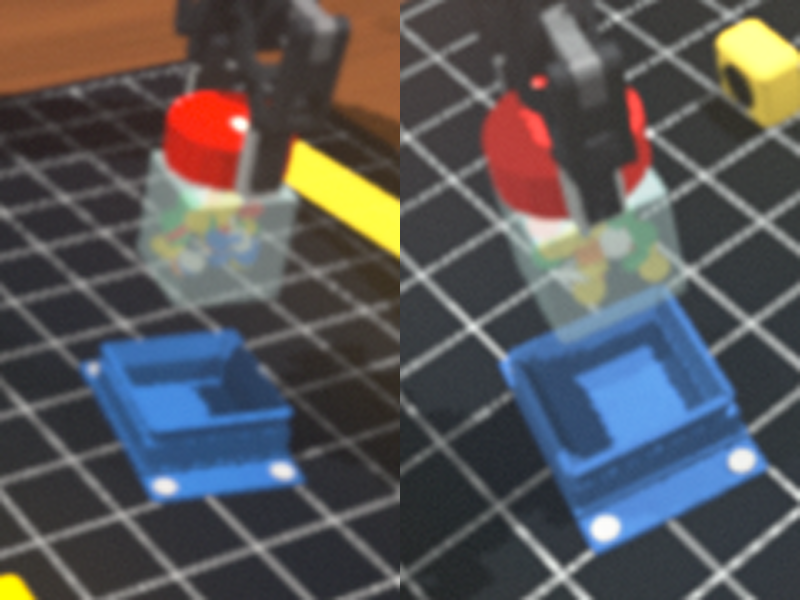

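The jar hangs upright over the holder with its sides parallel to the pocket. Bottom corners in the scene crop are near (175,300) and (275,293), and in the side crop near (165,338) and (280,298). Compare these with the prediction.

```bash
python3 - <<'E'
from h import *
for n,(u0,v0),seen in(("scene",(369,132),[((175,300),.099),((275,294),.099),((297,192),.161),((152,160),.161)]),("side",(140,224),[((165,338),.099),((280,300),.099),((262,170),.161)])):
    c=viewer.read_camera(n); k=400/120
    for p,z in seen: 
        w=atz(c,(u0+p[0]/k,v0+p[1]/k),z)[:2]-[.543,.2025]; a=np.radians(14); print(n,z,"in holder frame",(np.array([[np.cos(a),-np.sin(a)],[np.sin(a),np.cos(a)]])@w*1000).round(1))
    # holder rim outer corners
    for sx,sy in((1,1),(1,-1),(-1,-1),(-1,1)):
        a=np.radians(-14); w=np.array([[np.cos(a),-np.sin(a)],[np.sin(a),np.cos(a)]])@[.043*sx,.043*sy]+[.543,.2025]
        print(n,"rim",sx,sy,((proj(c,[*w,.033])-[u0,v0])*k).round())
E
```

```text
scene 0.099 in holder frame [ 23.2 -27.8]
scene 0.099 in holder frame [26.9 26.1]
scene 0.161 in holder frame [29.3 25.3]
scene 0.161 in holder frame [-14.3 -34.6]
scene rim 1 1 [295. 410.]
scene rim 1 -1 [144. 427.]
scene rim -1 -1 [ 92. 336.]
scene rim -1 1 [233. 321.]
side 0.099 in holder frame [-26.7  23.8]
side 0.099 in holder frame [-33.4 -26.1]
side 0.161 in holder frame [-18.3 -33.8]
side rim 1 1 [100. 345.]
side rim 1 -1 [266. 273.]
side rim -1 -1 [342. 392.]
side rim -1 1 [165. 477.]
```

```bash
python3 -m crank '[{"delta_rot":[0,0,0],"xyz":[0.0015,0.001,0.02],"fingers":1},{"delta_rot":[0,0,0],"xyz":[0.0015,0.001,0.045],"fingers":1},{"delta_rot":[0,0,0],"xyz":[0.0015,0.001,0.06],"fingers":1},{"delta_rot":[0,0,0],"xyz":[0.0015,0.001,0.066],"fingers":1},{"delta_rot":[0,0,0],"xyz":[0.0015,0.001,0.071],"fingers":1},{"delta_rot":[0,0,0],"xyz":[0.0015,0.001,0.075],"fingers":1},{"delta_rot":[0,0,0],"xyz":[0.0015,0.001,0.075],"fingers":1}]'
```

```text
t: 12.0
eef_pos: [0.5446, 0.2042, 0.0541]
tool_rot: [0.0, 0.785, 0.62, 0.0]
contact_force: [-0.6, 0.8, -5.7]
gripper_width: 0.722
grasp_force: 78.7
```

```bash
python3 -m crank '[{"delta_rot":[0,0,0],"xyz":[0,0,0.004],"fingers":1},{"delta_rot":[0,0,0],"xyz":[0,0,0.008],"fingers":1},{"delta_rot":[0,0,0],"xyz":[0,0,0.011],"fingers":1},{"delta_rot":[0,0,0],"xyz":[0,0,0.014],"fingers":1},{"delta_rot":[0,0,0],"xyz":[0,0,0.016],"fingers":1},{"delta_rot":[0,0,0],"xyz":[0,0,0.016],"fingers":1}]'
```

```text
t: 12.6
eef_pos: [0.5441, 0.2041, 0.0376]
tool_rot: [-0.0, 0.785, 0.62, -0.0]
contact_force: [-0.3, 0.6, -4.7]
gripper_width: 0.722
grasp_force: 78.7
```

```bash
python3 -m crank '[{"delta_rot":[0,0,0],"xyz":[0,0,0.001],"fingers":1},{"delta_rot":[0,0,0],"xyz":[0,0,0.002],"fingers":1},{"delta_rot":[0,0,0],"xyz":[0,0,0.003],"fingers":1},{"delta_rot":[0,0,0],"xyz":[0,0,0.003],"fingers":1},{"delta_rot":[0,0,0],"xyz":[0,0,0.003],"fingers":1}]'
```

```text
t: 13.1
eef_pos: [0.5445, 0.2043, 0.0357]
tool_rot: [-0.0, 0.785, 0.62, 0.0]
contact_force: [-4.3, -0.6, 6.6]
gripper_width: 0.721
grasp_force: 79.8
```

Jar is home (TCP dropped exactly to the floor height and the load reversed). Now twist counterclockwise.

```bash
python3 -m crank '[{"delta_rot":[0,0,-4],"xyz":[0,0,0],"fingers":1},{"delta_rot":[0,0,-10],"xyz":[0,0,0],"fingers":1},{"delta_rot":[0,0,-17],"xyz":[0,0,0],"fingers":1},{"delta_rot":[0,0,-24],"xyz":[0,0,0],"fingers":1},{"delta_rot":[0,0,-31],"xyz":[0,0,0],"fingers":1},{"delta_rot":[0,0,-38],"xyz":[0,0,0],"fingers":1},{"delta_rot":[0,0,-45],"xyz":[0,0,0],"fingers":1}]' 100 && python3 - <<'E'
from h import *
s=telemetry.get_obs(); print(s["torque"],s["contact_force"],np.round(s["q"],2))
E
```

```text
t: 13.8
eef_pos: [0.545, 0.2046, 0.0361]
tool_rot: [0.0, 0.487, 0.874, 0.001]
contact_force: [-4.5, -0.7, 9.2]
gripper_width: 0.713
grasp_force: 107.0
[ 0.05377441  0.84255124 -0.44867217] [-4.48356683 -0.69634204  9.16430428] [-0.67  0.54  0.27  1.93 -0.22  0.7   0.28]
```

Torque is -0.45 N m, in the expected range. Continue another 37°.

```bash
python3 -m crank '[{"delta_rot":[0,0,-7],"xyz":[0,0,0],"fingers":1},{"delta_rot":[0,0,-14],"xyz":[0,0,0],"fingers":1},{"delta_rot":[0,0,-21],"xyz":[0,0,0],"fingers":1},{"delta_rot":[0,0,-28],"xyz":[0,0,0],"fingers":1},{"delta_rot":[0,0,-34],"xyz":[0,0,0],"fingers":1},{"delta_rot":[0,0,-37],"xyz":[0,0,0],"fingers":1},{"delta_rot":[0,0,-37],"xyz":[0,0,0],"fingers":1}]' && python3 - <<'E'
from h import *
s=telemetry.get_obs(); print(s["torque"],s["contact_force"],np.round(s["q"],2))
w=[]
for n in("scene","side"):
    c=viewer.read_camera(n);u,v=proj(c,(.543,.2025,.06)).astype(int)
    w.append(cv2.resize(c["img"][v-75:v+75,u-50:u+50,::-1],(400,600),interpolation=cv2.INTER_CUBIC))
cv2.imwrite("pics/twist.png",np.hstack(w))
E
```

```text
t: 14.5
eef_pos: [0.5447, 0.204, 0.0373]
tool_rot: [0.0, 0.186, 0.983, 0.001]
contact_force: [-8.0, -2.3, 20.4]
gripper_width: 0.716
grasp_force: 108.4
[-0.49498328  1.76902688  0.09233556] [-7.99657459 -2.26582085 20.384105  ] [-0.54  0.53  0.1   1.92 -0.08  0.7   0.8 ]
```

View pics/twist.png

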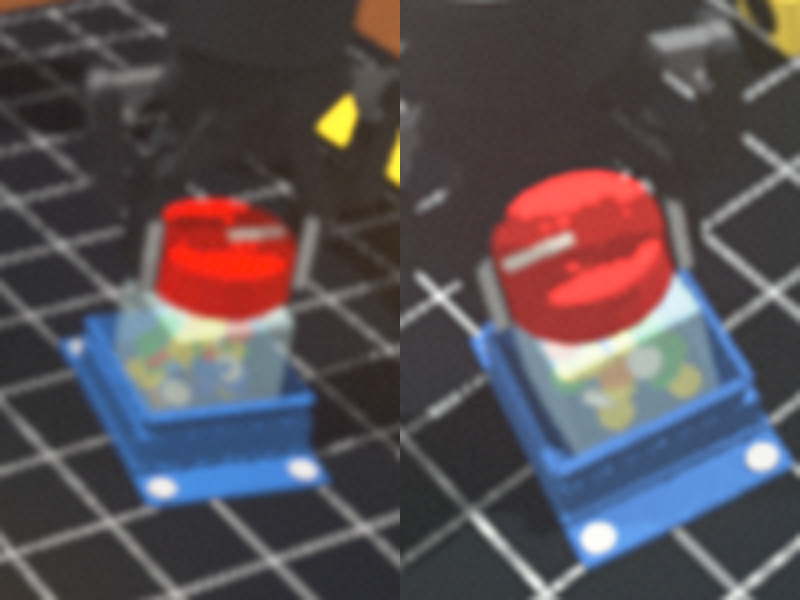

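The cap shows the stripe turned a quarter. The torque has vanished and the seal spring now pushes up with 20 N, so the cap is free. Lift it straight up 37 mm.

```bash
python3 -m crank '[{"delta_rot":[0,0,0],"xyz":[0,0,-0.002],"fingers":1},{"delta_rot":[0,0,0],"xyz":[0,0,-0.005],"fingers":1},{"delta_rot":[0,0,0],"xyz":[0,0,-0.01],"fingers":1},{"delta_rot":[0,0,0],"xyz":[0,0,-0.017],"fingers":1},{"delta_rot":[0,0,0],"xyz":[0,0,-0.025],"fingers":1},{"delta_rot":[0,0,0],"xyz":[0,0,-0.033],"fingers":1},{"delta_rot":[0,0,0],"xyz":[0,0,-0.038],"fingers":1},{"delta_rot":[0,0,0],"xyz":[0,0,-0.038],"fingers":1},{"delta_rot":[0,0,0],"xyz":[0,0,-0.038],"fingers":1},{"delta_rot":[0,0,0],"xyz":[0,0,-0.038],"fingers":1}]' && python3 - <<'E'
from h import *
w=[]
for n in("scene","side"):
    c=viewer.read_camera(n);u,v=proj(c,(.543,.2025,.06)).astype(int)
    w.append(cv2.resize(c["img"][v-75:v+75,u-50:u+50,::-1],(400,600),interpolation=cv2.INTER_CUBIC))
cv2.imwrite("pics/lift.png",np.hstack(w))
E
```

```text
t: 15.6
eef_pos: [0.5441, 0.2041, 0.0727]
tool_rot: [-0.0, 0.186, 0.983, -0.0]
contact_force: [-0.4, -0.6, -1.1]
gripper_width: 0.712
grasp_force: 108.1
```

View pics/lift.png

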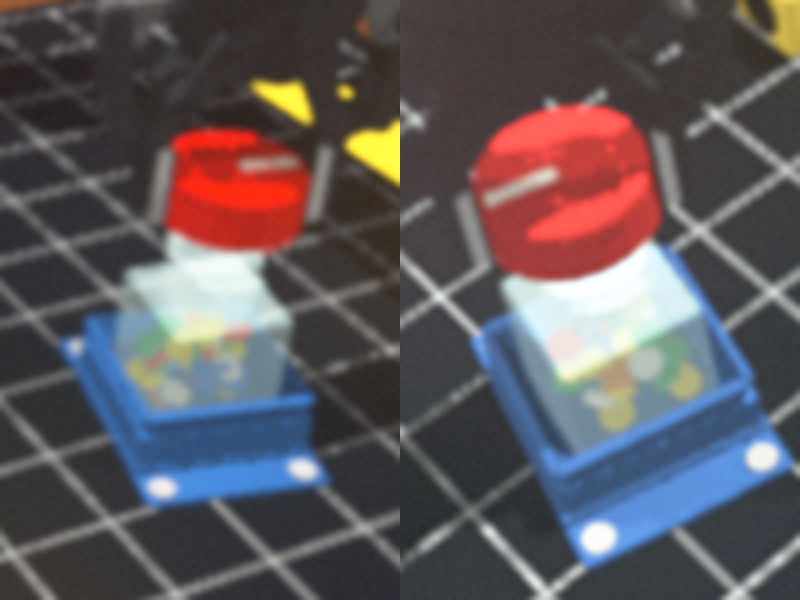

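The cap is clear, level and centred above the neck, and the jar still stands home in the holder with the wrist carrying only the cap's weight.

```bash
python3 -c "
from station import job
print(job.hand_in())"
```

```text
the job is handed in; nothing more can be done
None
```

The job is handed in, though `hand_in` returned no verdict: the jar stands home in the holder, and the red cap was twisted free and is held level about 2 cm above the open mouth, with the spool, die and tape untouched.

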